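# Stopper the freeze-dried vials

## Task

Three freeze-dried vials on the metal tray still have their rubber stoppers standing half out: press each stopper gently down until it is fully home on the glass, the smallest vial first, then the medium one, then the largest. Only press on them from above: the vials stay standing where they are and are not lifted or pushed about, and the metal-capped vial and everything else on the bench are left alone.

Things in the scene. Friction and masses are not known exactly. Their poses are not given: they have to be found in the camera images.
- tray: fixed low dull-grey metal tray with a flat floor, 250 (x) by 270 (y) mm, rim 14 mm high and 4 mm thick; origin under its centre on the bench; the upper side of its floor is 4 mm above the bench
- vial_small: the small stoppered vial: clear glass, 32 mm in diameter, 55 mm high to its lip, standing loose on the tray; origin at the centre of its underside, z up its axis
- top_small (a point): centre of the flat top of the small vial's black rubber stopper (round flange 25 mm across, 9 mm thick with its soft crown, 23 mm across; the crown springs in by up to 4 mm under the finger, about 4 N per mm, and back); it moves down with the stopper. With the stopper home it lies 64 mm above the vial's underside, at joint value 0 74 mm
- stopper_small (a joint): how far the small vial's stopper has been pushed in, m: 0 to 0.002 at the start, 0.010 fully home with the flange on the glass lip (a firm stop). It slides down with about 4 N of rubbing (a little more when fast) and stays where it is left
- vial_medium: the medium stoppered vial: clear glass, 42 mm in diameter, 75 mm high to its lip, standing loose on the tray; origin at the centre of its underside, z up its axis
- top_medium (a point): centre of the flat top of the medium vial's black rubber stopper (round flange 30 mm across, 9 mm thick with its soft crown, 28 mm across; the crown springs in by up to 4 mm under the finger, about 4 N per mm, and back); it moves down with the stopper. With the stopper home it lies 84 mm above the vial's underside, at joint value 0 94 mm
- stopper_medium (a joint): how far the medium vial's stopper has been pushed in, m: 0 to 0.002 at the start, 0.010 fully home with the flange on the glass lip (a firm stop). It slides down with about 4 N of rubbing (a little more when fast) and stays where it is left
- vial_large: the large stoppered vial: clear glass, 52 mm in diameter, 100 mm high to its lip, standing loose on the tray; origin at the centre of its underside, z up its axis
- top_large (a point): centre of the flat top of the large vial's black rubber stopper (round flange 35 mm across, 9 mm thick with its soft crown, 33 mm across; the crown springs in by up to 4 mm under the finger, about 4 N per mm, and back); it moves down with the stopper. With the stopper home it lies 109 mm above the vial's underside, at joint value 0 119 mm
- stopper_large (a joint): how far the large vial's stopper has been pushed in, m: 0 to 0.002 at the start, 0.010 fully home with the flange on the glass lip (a firm stop). It slides down with about 4 N of rubbing (a little more when fast) and stays where it is left
- sealed_vial: squat vial, 54 mm in diameter, 46 mm high, already sealed by a flat crimped metal cap 46 mm across, loose on the tray; origin at the centre of its underside
- beaker: glass beaker 68 mm in diameter, 85 mm high, loose on the bench beside the tray; origin at the centre of its underside
- tip_box: white box of pipette tips, 85 by 120 mm, 56 mm high, loose on the bench beside the tray; origin at the centre of its underside
- reagent_jar: amber jar with a white cap, 60 mm in diameter, 85 mm high, loose on the bench beyond the tray; origin at the centre of its underside
Things that resemble listed ones, but are neither listed nor needed, are in the scene too. Leave any brown, orange or turquoise look-alike of the sealed_vial alone.

How it is judged:
By the outcome, as a careful person would: the job done as asked, in the order asked, and still so for the second after the job is handed in, with the robot touching nothing.
It also fails if it takes over 48 s, if anything falls off the work surface, if the arm or the gripper's body presses on something with over 40 N, if the wrist force passes 120 N, or if a joint passes its speed limit or range.

## Robot

A 7-joint arm with a two-finger parallel gripper is mounted at the origin on the work surface. World frame = base frame: x ahead of the robot, y to its left, z up, the work surface at z = 0. Lengths are in m, angles in rad, forces in N, time in s.
With the tool pointing down it reaches from about 0.4 to 0.875 m from the base axis. Payload 19.3 kg.
Tool frame: the origin (TCP) lies on the centre line of the jaws, within the pads' length; the fingertips stand 14 mm ahead of it and the grasp point (between the pads) lies 5 mm behind it; x points along the fingers, y is the direction in which the jaws open and shut, and the axes are right-handed (so a half turn about x gives the same grasp; the last joint's range is limited). The gripper opens to 85 mm and grips with 20 to 120 N. Pads are 22 mm wide; open, the fingers measure 114 mm over their backs; the gripper's body (76 mm by 85 mm) begins 54 mm behind the grasp point. The pads swing forward as they close: fully open they stand 13 mm farther back than shut.
Start: joints at [-1.345, 0.521, -0.036, 1.599, 0.021, 1.021, -0.113], TCP at [0.182, 0.598, 0.245] pointing down, gripper open.
Joint ranges: [-2.91, 2.91], [-0.3, 2.13], [-1.5, 1.42], [0.17, 2.43], [-1.26, 4.41], [0.16, 1.93], [-2.52, 2.52]. Speed limits (rad/s): [1.89, 1.89, 2.39, 2.39, 3.01, 3.01, 3.01].

## Interface

Orientations are given as [roll, pitch, yaw] about the fixed x, y, z axes, in that order (R = Rz(yaw) Ry(pitch) Rx(roll)).
In Python, from workcell import monitor, optics, bot gives the robot as it stands.
- The arm moves only by the tool arm_command, never from a script. Its arguments are lists of equal length, an entry for each row: "delta_pos": the shift along the tool's x, y, z as a fraction of full scale, a list of three; "rotation": the turn, a rotation vector about the tool's x, y, z as a fraction of full scale, a list of three. In form: {"delta_pos": [[dx, dy, dz], ...], "rotation": [[wx, wy, wz], ...]}. A call has 1 to 10 rows; each row shifts and turns the pose as measured when the row begins, along the tool's axes as they then stand; what a row does not reach is not made up. Full scale, the value 1, is 30 mm for a shift and 6 degrees for a turn. A row lasts 1/10 s, in which the tool goes at most 50 mm and 8.59 degrees, less where a joint would pass 70% of its speed; a pose out of reach is approached as far as the arm can. A call with a number of a shift or a turn outside -1 to 1 is refused whole. A call with a gripper value outside its range is refused whole. "gripper" is the closure, from -1 (fully open) to 1 (shut), so that 0 is half open, set as the call begins (left out, the last holds). The fingers move at their own pace and stop on an object; "grip_force" is the grip in N (left out, the last holds). Time passes only in rows, so rows that do not move let the fingers close. It gives the time, the measured TCP pose, the force and the opening at its end, in the units of the state.
- monitor.observe(): the state, without advancing time (a new reading comes with each control period).
- optics.grab_frame(name): name is "side" or "top"; returns the picture (400x640x3 uint8, red, green, blue); there is no depth.
- optics.camera_params(name): a dict with "fx", "fy", "cx", "cy" (pixels), "dist_coeffs" ([k1, k2, p1, p2, k3] as OpenCV has them; the pictures are not rectified), "origin" and "rotation" of the camera in the world. Camera axes: x right, y down, z forward; pixel columns grow to the right and rows downward; lengths in m; the calibration is good to about 2 mm. A picture is of the moment at which its call begins. camera_params takes no time and is no camera call.
- bot.job_done(): hands the job in, once; it reports no verdict.
The state is a dict: "clock": time; "qpos": joint angles; "qd": joint speeds; "joint_efforts": joint torques, N m; "position": TCP position; "tool_rot": TCP orientation; "force": force on the tool from outside, world axes, zero at the start; "moment": the same for the moment, N m; "grip_width": finger opening in m.
Only numpy, scipy, OpenCV 4.12 (cv2) and the standard library are available. Lean on these libraries where they do the work, as an engineer would, in place of code of your own. Each camera call takes 0.05 s, during which the arm holds its last target. There are 200 camera calls.

## Working session

There is one attempt and no reset: what is moved stays moved. The work goes in short steps, Python scripts to look and compute and a tool call to move; the robot and the scene stay as the last step left them, time stands still between calls to the robot, and variables do not carry over. Pictures are saved under pics/ and viewed, about 8 in all and at most 12, crops included, and the job is handed in when it is done.

Besides the shell and the picture viewer there is one more tool, called after "Emit:" as a command line: name --argument value ..., lists and objects as JSON in quotes. arm_command: Moves the arm, as the interface text tells. Its arguments: {"type":"object","properties":{"delta_pos":{"type":"array","items":{"type":"array","items":{"type":"number"}}},"rotation":{"type":"array","items":{"type":"array","items":{"type":"number"}}},"gripper":{"type":"number"},"grip_force":{"type":"number"}},"required":["delta_pos","rotation"]}

```bash
mkdir -p pics; python3 - <<'E'
from workcell import monitor, optics, bot
import cv2
s=monitor.observe()
print({k:s[k] for k in('clock','position','tool_rot','force','grip_width')})
for n in('side','top'):
    cv2.imwrite(f'pics/{n}0.png',optics.grab_frame(n)[:,:,::-1]); print(n,optics.camera_params(n))
E
```

```text
{'clock': 0.0, 'position': array([0.18214877, 0.59753983, 0.2447188 ]), 'tool_rot': array([-1.48686968,  1.56967138, -1.78271339]), 'force': array([-0.29388702,  0.38960828,  0.12089613]), 'grip_width': 0.08524531824183663}
side {'fx': 376.345469905798, 'fy': 376.345469905798, 'cx': 320.26166365083134, 'cy': 200.00332306936969, 'dist_coeffs': array([-0.08843689,  0.        ,  0.        ,  0.        ,  0.        ]), 'origin': array([ 0.14339488, -0.75738986,  0.59761963]), 'rotation': array([-2.09801021, -0.02262958, -0.44758608])}
top {'fx': 491.0942252223971, 'fy': 491.0942252223971, 'cx': 322.17656931683666, 'cy': 201.28298156259575, 'dist_coeffs': array([-0.05585213,  0.        ,  0.        ,  0.        ,  0.        ]), 'origin': array([0.23508016, 0.03361619, 1.34231699]), 'rotation': array([-2.91216985e+00,  2.82496947e-03, -1.61191955e+00])}
```

View pics/side0.png

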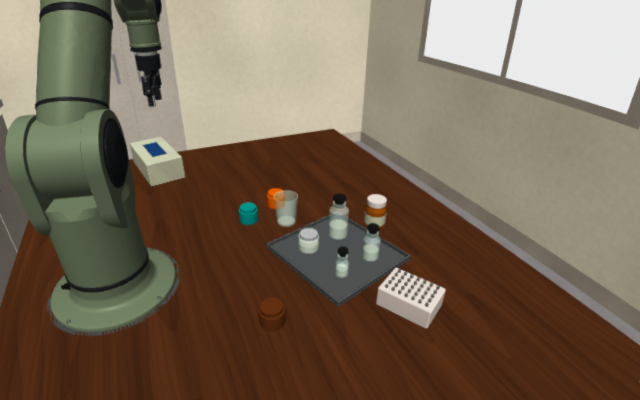

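View pics/top0.png

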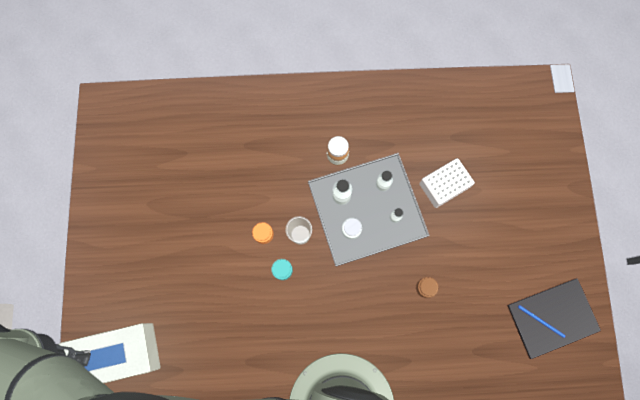

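The side view shows the small, medium and large stoppers at about (343,252), (373,230) and (339,200). In the top view they are at about (398,213), (387,176) and (343,185).

```bash
cat > h.py <<'E'
import numpy as np, cv2
from scipy.spatial.transform import Rotation as R
from workcell import monitor, optics, bot
def ray(n,px):
    p=optics.camera_params(n); K=np.array([[p['fx'],0,p['cx']],[0,p['fy'],p['cy']],[0,0,1]])
    u=cv2.undistortPoints(np.array([[px]],float),K,p['dist_coeffs'])[0,0]
    d=R.from_euler('xyz',p['rotation']).as_matrix()@np.array([u[0],u[1],1]); return p['origin'],d/np.linalg.norm(d)
def plane(n,px,z):
    o,d=ray(n,px); return o+d*(z-o[2])/d[2]
def tri(a,b):
    (o1,d1),(o2,d2)=ray('top',a),ray('side',b)
    t=np.linalg.lstsq(np.c_[d1,-d2],o2-o1,rcond=None)[0]
    p,q=o1+t[0]*d1,o2+t[1]*d2; return (p+q)/2,np.linalg.norm(p-q)
def blob(img,c,r=14,th=60):
    m=(img.max(2)<th).astype(np.uint8); w=np.zeros_like(m); x,y=c; w[y-r:y+r,x-r:x+r]=m[y-r:y+r,x-r:x+r]
    n,l,s,ce=cv2.connectedComponentsWithStats(w,connectivity=8)
    k=1+np.argmax(s[1:,4]); return ce[k],s[k]
T={'small':(398,213),'medium':(387,176),'large':(343,185)}
S={'small':(343,252),'medium':(373,230),'large':(339,200)}
E
python3 - <<'E'
from h import *
t=cv2.imread('pics/top0.png');s=cv2.imread('pics/side0.png')
for k,zt in(('small',.077),('medium',.097),('large',.122)):
    a,sa=blob(t,T[k]);b,sb=blob(s,S[k],12,50)
    p,e=tri(a,b); print(k,a.round(1),sa,b.round(1),sb,'tri',p.round(4),'gap',round(e,4),'plane top',plane('top',a,zt-.003).round(4),'side',plane('side',b,zt-.006).round(4))
st=monitor.observe(); print(R.from_euler('xyz',st['tool_rot']).as_matrix().round(3))
f=lambda i,x,y:cv2.resize(i[y:y+100,x:x+130],None,fx=5,fy=5,interpolation=cv2.INTER_CUBIC)
cv2.imwrite('pics/crop0.png',np.vstack([f(t,310,145),f(s,280,185)])[:, :][::1])
c=cv2.imread('pics/crop0.png');cv2.imwrite('pics/crop0.png',cv2.resize(c,(390,600)))
E
```

```text
Traceback (most recent call last):
  File "h.py", line 17, in blob
    k=1+np.argmax(s[1:,4]); return ce[k],s[k]
        ~~~~~~~~~^^^^^^^^^
ValueError: attempt to get argmax of an empty sequence
```

```bash
python3 - <<'E'
from h import *
t=cv2.imread('pics/top0.png');s=cv2.imread('pics/side0.png')
for k,zt in(('small',.077),('medium',.097),('large',.122)):
    a,sa=blob(t,T[k],12,105);b,sb=blob(s,S[k],9,45)
    p,e=tri(a,b); print(k,a.round(1),sa,b.round(1),sb,'tri',p.round(4),'gap',round(e,4),'plane top',plane('top',a,zt-.002).round(4),'side',plane('side',b,zt-.006).round(4))
st=monitor.observe(); print(R.from_euler('xyz',st['tool_rot']).as_matrix().round(3))
f=lambda i,x,y:cv2.resize(i[y:y+100,x:x+130],(390,300),interpolation=cv2.INTER_CUBIC)
cv2.imwrite('pics/crop0.png',np.vstack([f(t,310,145),f(s,280,185)]))
E
```

```text
small [398.2 212. ] [395 209   8   7  47] [342.5 250.8] [338 247  10  10  73] tri [ 0.4933 -0.1743  0.0718] gap 0.0018 plane top [ 0.4935 -0.1742  0.075 ] side [ 0.4928 -0.1734  0.071 ]
medium [386.2 175.3] [382 171  10  10  72] [372.6 228.1] [367 224  12  10  87] tri [ 0.5898 -0.147   0.0902] gap 0.0027 plane top [ 0.5898 -0.1469  0.095 ] side [ 0.5876 -0.1479  0.091 ]
large [342.4 185.2] [337 180  12  12 107] [339.  198.3] [333 194  13  10 106] tri [ 0.5604 -0.0281  0.1166] gap 0.0026 plane top [ 0.5608 -0.0284  0.12  ] side [ 0.5595 -0.0273  0.116 ]
[[-0.     0.292  0.957]
 [-0.001  0.957 -0.292]
 [-1.    -0.001  0.   ]]
```

View pics/crop0.png

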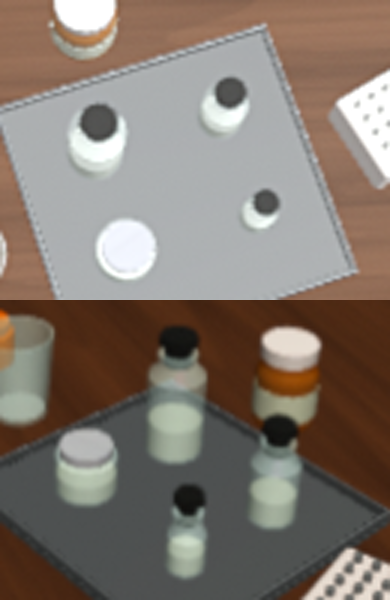

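Both views agree to within 3 mm and the stopper heights fit the text. The targets are small (0.493,-0.174), medium (0.589,-0.147) and large (0.560,-0.028). I'll shut the gripper and move round at height.

Emit:
arm_command --delta_pos '[[0,-0.57,0.95],[0,-0.57,0.95],[0,-0.57,0.95],[0,-0.57,0.95],[0,-0.57,0.95],[0,-0.57,0.95],[0,-0.57,0.95],[0,-0.57,0.95],[0,-0.57,0.95],[0,-0.57,0.95]]' --rotation '[[0,0,0],[0,0,0],[0,0,0],[0,0,0],[0,0,0],[0,0,0],[0,0,0],[0,0,0],[0,0,0],[0,0,0]]' --gripper 1 --grip_force 20

```text
clock: 1.1
position: [0.4084, 0.3439, 0.2417]
tool_rot: [-2.049, 1.565, -2.336]
force: [0.1, 0.1, 0.1]
grip_width: 0.0002
```

Emit:
arm_command --delta_pos '[[0,-1,0.5],[0,-1,0.5],[0,-1,0.5],[0,-1,0.5],[0,-1,0.5],[0,-1,0.5],[0,-1,0.5],[0,-1,0.5],[0,-1,0.5],[0,-1,0.5]]' --rotation '[[0,0,0],[0,0,0],[0,0,0],[0,0,0],[0,0,0],[0,0,0],[0,0,0],[0,0,0],[0,0,0],[0,0,0]]'

```text
clock: 2.1
position: [0.4684, -0.0004, 0.2417]
tool_rot: [-2.107, 1.562, -2.396]
force: [0.3, 0.7, -0.5]
grip_width: 0.0
```

```bash
cat >> h.py <<'E'
def to(tgt):
    s=monitor.observe(); M=R.from_euler('xyz',s['tool_rot']).as_matrix(); d=np.array(tgt)-s['position']
    # turn needed to keep tool x straight down
    w=np.cross(M[:,0],[0,0,-1])
    print('t',s['clock'],'pos',s['position'].round(4),'f',s['force'].round(2),'units',(M.T@d/.03).round(2),'tilt turn',(M.T@w/np.radians(6)).round(2))
E
python3 -c "
from h import *
to((.493,-.174,.12))"
```

```text
t 2.1 pos [ 4.684e-01 -4.000e-04  2.417e-01] f [ 0.34  0.75 -0.51] units [ 4.08 -5.28  2.45] tilt turn [ 0.   -0.04  0.07]
```

Emit:
arm_command --delta_pos '[[0,-0.9,0.4],[0,-0.9,0.4],[0,-0.9,0.4],[0.3,-0.9,0.4],[0.5,-0.9,0.4],[0.6,-0.6,0.3],[0.6,-0.2,0.1],[0.6,0,0],[0.5,0,0],[0,0,0]]' --rotation '[[0,-0.04,0.07],[0,0,0],[0,0,0],[0,0,0],[0,0,0],[0,0,0],[0,0,0],[0,0,0],[0,0,0],[0,0,0]]'

```text
clock: 3.1
position: [0.491, -0.1866, 0.1445]
tool_rot: [-2.098, 1.569, -2.393]
force: [-0.1, 0.5, 1.2]
grip_width: 0.0003
```

```bash
python3 - <<'E'
from h import *
to((.493,-.174,.11))
t=optics.grab_frame('top')[:,:,::-1];s=optics.grab_frame('side')[:,:,::-1]
f=lambda i,x,y:cv2.resize(i[y:y+100,x:x+130],(390,300),interpolation=cv2.INTER_CUBIC)
cv2.imwrite('pics/crop1.png',np.vstack([f(t,340,150),f(s,280,185)]))
E
```

```text
t 3.1 pos [ 0.491  -0.1866  0.1445] f [-0.11  0.53  1.25] units [ 1.15  0.42 -0.06] tilt turn [-0.   -0.01  0.01]
```

View pics/crop1.png

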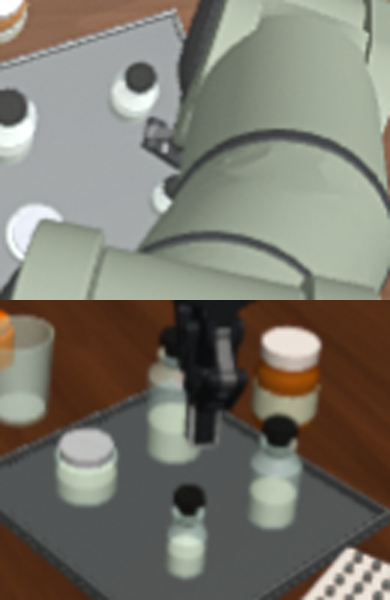

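The tip sits above and slightly right of the small vial at side pixel (348,232). I'll correct that and lower it close.

Emit:
arm_command --delta_pos '[[0.2,0.4,-0.05],[0.3,0.1,0],[0.3,0,0],[0.3,0,0],[0.2,0,0],[0,0,0]]' --rotation '[[0,0,0],[0,0,0],[0,0,0],[0,0,0],[0,0,0],[0,0,0]]'

```text
clock: 3.8
position: [0.4964, -0.1697, 0.1058]
tool_rot: [-0.115, 1.566, -0.408]
force: [-0.1, -0.7, -0.4]
grip_width: -0.0003
```

```bash
python3 - <<'E'
from h import *
to((.493,-.174,.091))
s=optics.grab_frame('side')[:,:,::-1]
cv2.imwrite('pics/crop2.png',cv2.resize(s[195:285,300:400],(600,540),interpolation=cv2.INTER_CUBIC))
E
```

```text
t 3.8 pos [ 0.4964 -0.1697  0.1058] f [-0.14 -0.7  -0.4 ] units [ 0.49 -0.17 -0.07] tilt turn [-0.    0.04  0.01]
```

View pics/crop2.png

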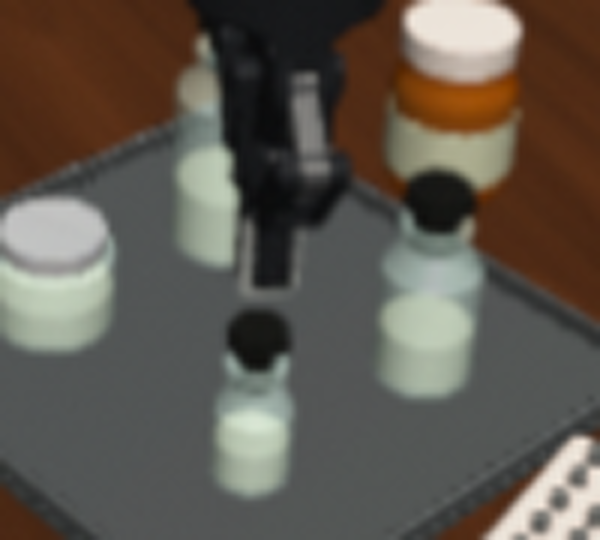

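Emit:
arm_command --delta_pos '[[0.1,-0.18,-0.08],[0.1,0,0],[0.1,0,0],[0,0,0]]' --rotation '[[0,0.04,0],[0,0,0],[0,0,0],[0,0,0]]'

```text
clock: 4.25
position: [0.4924, -0.1755, 0.097]
tool_rot: [-0.535, 1.569, -0.83]
force: [-0.1, -0.5, 0.3]
grip_width: 0.0001
```

```bash
python3 -c "
from h import *
to((.493,-.174,.091))"
```

```text
t 4.25 pos [ 0.4924 -0.1755  0.097 ] f [-0.06 -0.49  0.34] units [0.2  0.05 0.  ] tilt turn [0.   0.01 0.01]
```

Emit:
arm_command --delta_pos '[[0.1,0.03,0],[0.1,0,0],[0.08,0,0]]' --rotation '[[0,0,0],[0,0,0],[0,0,0]]'

```text
clock: 4.55
position: [0.4931, -0.1745, 0.0884]
tool_rot: [-0.238, 1.569, -0.532]
force: [-1.2, -0.1, 5.0]
grip_width: -0.0001
```

Emit:
arm_command --delta_pos '[[0.07,0,0],[0.07,0,0]]' --rotation '[[0,0,0],[0,0,0]]'

```text
clock: 4.75
position: [0.4932, -0.1746, 0.084]
tool_rot: [-0.256, 1.568, -0.55]
force: [-0.9, 0.2, 3.7]
grip_width: 0.0001
```

Emit:
arm_command --delta_pos '[[0.07,0,0],[0.07,0,0]]' --rotation '[[0,0,0],[0,0,0]]'

```text
clock: 4.95
position: [0.4932, -0.1747, 0.0796]
tool_rot: [-0.233, 1.568, -0.527]
force: [-1.9, -0.1, 9.3]
grip_width: 0.0
```

Emit:
arm_command --delta_pos '[[0.04,0,0],[0,0,0]]' --rotation '[[0,0,0],[0,0,0]]'

```text
clock: 5.15
position: [0.4933, -0.1748, 0.0786]
tool_rot: [-0.158, 1.568, -0.452]
force: [-2.9, 0.7, 13.9]
grip_width: -0.0004
```

The small stopper is home: the force rose to 14 N at 3.4 mm of crown compression. Lifting off.

Emit:
arm_command --delta_pos '[[-0.1,0,0],[-0.2,0,0],[-0.5,0,0],[-0.8,0,0],[-0.8,0,0],[-0.3,0,0],[0,0,0]]' --rotation '[[0,0,0],[0,0,0],[0,0,0],[0,0,0],[0,0,0],[0,0,0],[0,0,0]]'

```text
clock: 5.85
position: [0.4927, -0.1743, 0.1619]
tool_rot: [-0.25, 1.569, -0.544]
force: [-0.0, -0.5, 0.1]
grip_width: 0.0001
```

```bash
python3 -c "
from h import *
to((.589,-.147,.118))"
```

```text
t 5.85 pos [ 0.4927 -0.1743  0.1619] f [-0.04 -0.49  0.1 ] units [1.47 1.8  2.81] tilt turn [0.   0.01 0.  ]
```

Emit:
arm_command --delta_pos '[[0,0.4,0.6],[0,0.45,0.7],[0,0.45,0.7],[0,0.3,0.5],[0.2,0.1,0.2],[0.3,0,0],[0.3,0,0],[0.2,0,0],[0,0,0],[0,0,0]]' --rotation '[[0,0,0],[0,0,0],[0,0,0],[0,0,0],[0,0,0],[0,0,0],[0,0,0],[0,0,0],[0,0,0],[0,0,0]]'

```text
clock: 6.85
position: [0.5823, -0.1487, 0.1217]
tool_rot: [-2.932, 1.562, 3.054]
force: [0.2, 0.3, -0.2]
grip_width: -0.0004
```

```bash
python3 - <<'E'
from h import *
to((.589,-.147,.118))
s=optics.grab_frame('side')[:,:,::-1]
cv2.imwrite('pics/crop3.png',cv2.resize(s[185:285,300:410],(660,600),interpolation=cv2.INTER_CUBIC))
E
```

```text
t 6.85 pos [ 0.5823 -0.1487  0.1217] f [ 0.17  0.34 -0.19] units [0.12 0.12 0.2 ] tilt turn [ 0.   -0.08  0.02]
```

View pics/crop3.png

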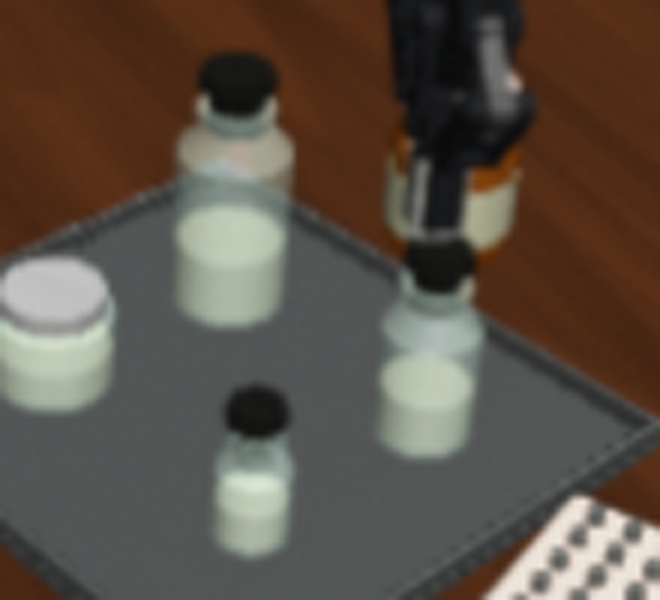

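The small stopper is now seated at side pixel (343,253), with its vial unmoved. The tip is over the medium stopper, so I'll correct and press.

Emit:
arm_command --delta_pos '[[0.05,0.12,0.2],[0.05,0,0.03],[0,0,0],[0,0,0]]' --rotation '[[0,-0.08,0],[0,0,0],[0,0,0],[0,0,0]]'

```text
clock: 7.3
position: [0.5912, -0.1473, 0.1196]
tool_rot: [-0.428, 1.567, -0.725]
force: [0.1, -0.4, 0.7]
grip_width: 0.0001
```

```bash
python3 -c "
from h import *
to((.589,-.147,.112))"
```

```text
t 7.3 pos [ 0.5912 -0.1473  0.1196] f [ 0.14 -0.44  0.75] units [ 0.25 -0.01 -0.07] tilt turn [0.   0.03 0.01]
```

Emit:
arm_command --delta_pos '[[0.1,0,-0.06],[0.1,0,0],[0.08,0,0],[0.07,0,0]]' --rotation '[[0,0.03,0],[0,0,0],[0,0,0],[0,0,0]]'

```text
clock: 7.7
position: [0.5894, -0.1469, 0.1087]
tool_rot: [-1.37, 1.569, -1.667]
force: [-0.6, 0.5, 5.6]
grip_width: -0.0003
```

Emit:
arm_command --delta_pos '[[0.07,0,0],[0.07,0,0]]' --rotation '[[0,0,0],[0,0,0]]'

```text
clock: 7.9
position: [0.5895, -0.1469, 0.1043]
tool_rot: [-1.261, 1.57, -1.558]
force: [-1.1, 0.2, 5.3]
grip_width: 0.0004
```

Emit:
arm_command --delta_pos '[[0.07,0,0],[0.07,0,0]]' --rotation '[[0,0,0],[0,0,0]]'

```text
clock: 8.1
position: [0.5896, -0.1469, 0.1]
tool_rot: [-1.107, 1.57, -1.403]
force: [-2.0, 0.2, 8.3]
grip_width: -0.0003
```

Emit:
arm_command --delta_pos '[[0.04,0,0],[0,0,0]]' --rotation '[[0,0,0],[0,0,0]]'

```text
clock: 8.3
position: [0.5898, -0.147, 0.099]
tool_rot: [-0.733, 1.569, -1.03]
force: [-1.8, 1.8, 13.0]
grip_width: -0.0
```

The medium stopper is home, with the same 13 N signature. Lifting well clear, because the large one is taller.

Emit:
arm_command --delta_pos '[[-0.1,0,0],[-0.2,0,0],[-0.5,0,0],[-0.8,0,0],[-0.8,0,0],[-0.4,0,0],[0,0,0]]' --rotation '[[0,0,0],[0,0,0],[0,0,0],[0,0,0],[0,0,0],[0,0,0],[0,0,0]]'

```text
clock: 9.0
position: [0.5895, -0.1471, 0.1884]
tool_rot: [-0.891, 1.569, -1.188]
force: [0.0, -0.1, 0.7]
grip_width: -0.0003
```

```bash
python3 -c "
from h import *
to((.5602,-.028,.146))"
```

```text
t 9.0 pos [ 0.5895 -0.1471  0.1884] f [ 0.02 -0.12  0.7 ] units [ 1.41  3.51 -2.1 ] tilt turn [0.   0.01 0.01]
```

Emit:
arm_command --delta_pos '[[0,0.7,-0.4],[0,0.8,-0.5],[0,0.8,-0.5],[0,0.7,-0.4],[0,0.4,-0.25],[0.2,0.1,0],[0.3,0,0],[0.3,0,0],[0.2,0,0],[0,0,0]]' --rotation '[[0,0,0],[0,0,0],[0,0,0],[0,0,0],[0,0,0],[0,0,0],[0,0,0],[0,0,0],[0,0,0],[0,0,0]]'

```text
clock: 10.0
position: [0.5589, -0.0291, 0.1508]
tool_rot: [-2.069, 1.565, -2.371]
force: [0.2, -1.0, 0.6]
grip_width: -0.0004
```

```bash
python3 - <<'E'
from h import *
to((.5602,-.028,.146))
s=optics.grab_frame('side')[:,:,::-1]
cv2.imwrite('pics/crop4.png',cv2.resize(s[175:285,290:410],(654,600),interpolation=cv2.INTER_CUBIC))
E
```

```text
t 10.0 pos [ 0.5589 -0.0291  0.1508] f [ 0.16 -0.99  0.57] units [0.16 0.05 0.03] tilt turn [-0.   -0.03  0.05]
```

View pics/crop4.png

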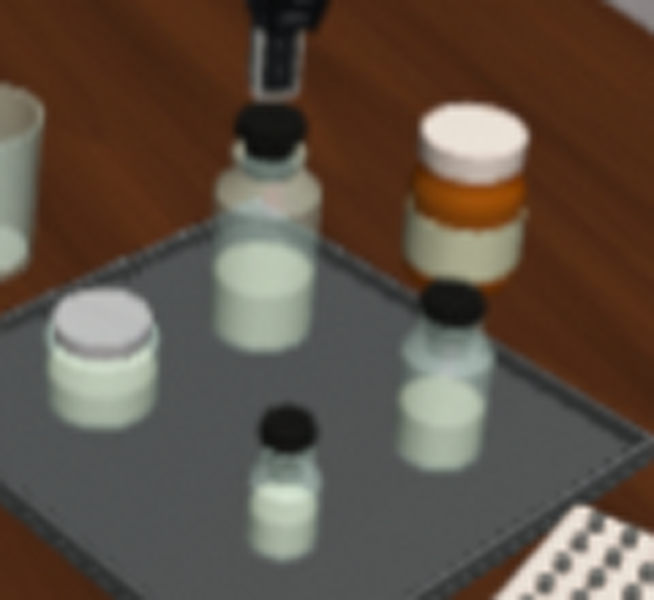

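The small and medium stoppers are seated, and the tip is centred over the large one at side pixel (340,192). Pressing.

Emit:
arm_command --delta_pos '[[0.1,0.04,0.03],[0.15,0,0],[0.12,0,0],[0.07,0,0]]' --rotation '[[0,-0.03,0.05],[0,0,0],[0,0,0],[0,0,0]]'

```text
clock: 10.45
position: [0.561, -0.0292, 0.1376]
tool_rot: [0.44, 1.568, 0.136]
force: [-1.0, 0.6, -0.0]
grip_width: 0.0
```

Emit:
arm_command --delta_pos '[[0.08,0,0],[0.08,0,0]]' --rotation '[[0,0,0],[0,0,0]]'

```text
clock: 10.65
position: [0.5612, -0.0292, 0.1328]
tool_rot: [0.433, 1.567, 0.129]
force: [-1.1, 0.6, 5.1]
grip_width: 0.0002
```

Emit:
arm_command --delta_pos '[[0.07,0,0],[0.07,0,0]]' --rotation '[[0,0,0],[0,0,0]]'

```text
clock: 10.85
position: [0.5613, -0.0291, 0.1285]
tool_rot: [0.424, 1.567, 0.121]
force: [-1.6, 0.6, 4.7]
grip_width: 0.0001
```

Emit:
arm_command --delta_pos '[[0.07,0,0],[0.07,0,0]]' --rotation '[[0,0,0],[0,0,0]]'

```text
clock: 11.05
position: [0.5614, -0.0291, 0.1242]
tool_rot: [0.42, 1.567, 0.117]
force: [-2.1, -0.3, 11.0]
grip_width: -0.0002
```

Emit:
arm_command --delta_pos '[[0.04,0,0],[0,0,0]]' --rotation '[[0,0,0],[0,0,0]]'

```text
clock: 11.25
position: [0.5617, -0.0292, 0.1235]
tool_rot: [0.429, 1.566, 0.125]
force: [-2.9, -0.4, 14.0]
grip_width: -0.0004
```

Emit:
arm_command --delta_pos '[[-0.1,0,0],[-0.2,0,0],[-0.5,0,0],[-0.8,0,0],[-0.8,0,0],[-0.8,0,0],[-0.8,0,0],[-0.4,0,0],[0,0,0],[0,0,0]]' --rotation '[[0,0,0],[0,0,0],[0,0,0],[0,0,0],[0,0,0],[0,0,0],[0,0,0],[0,0,0],[0,0,0],[0,0,0]]'

```text
clock: 12.25
position: [0.5602, -0.0289, 0.259]
tool_rot: [0.535, 1.568, 0.232]
force: [0.6, -0.2, -1.1]
grip_width: -0.0001
```

```bash
python3 - <<'E'
from h import *
s=optics.grab_frame('side')[:,:,::-1]; cv2.imwrite('pics/side5.png',s)
s0=cv2.imread('pics/side0.png')
for k,zt in(('small',.068),('medium',.088),('large',.113)):
    b,sb=blob(s,S[k],10,45); b0,_=blob(s0,S[k],9,45); print(k,b.round(1),'was',b0.round(1),plane('side',b,zt-.006).round(4))
d=cv2.resize(s[160:285,240:420],(780,542),interpolation=cv2.INTER_CUBIC);cv2.imwrite('pics/crop5.png',d)
print(monitor.observe()['force'])
E
```

```text
small [342.4 253.3] was [342.5 250.8] [ 0.4943 -0.1715  0.062 ]
medium [372.5 230.4] was [372.6 228.1] [ 0.5901 -0.1451  0.082 ]
large [339.  200.6] was [339.  198.3] [ 0.5615 -0.0246  0.107 ]
[0.04868757 0.04330491 0.7356936 ]
```

View pics/crop5.png

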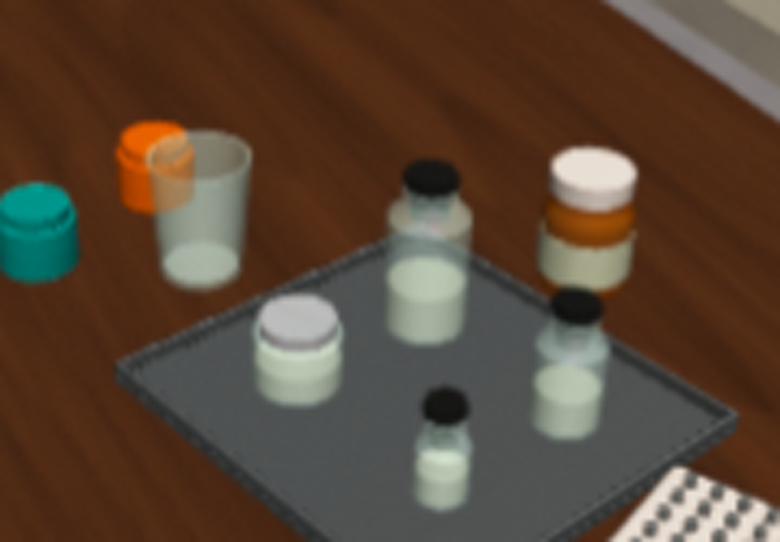

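All three stoppers look seated on the lips, at side pixels (342,253), (372,230) and (339,201), with columns unchanged, so no vial has shifted. At the end of each press the reading was 13–14 N at 3.0–3.5 mm below the home height. That matches the crown's 4 N/mm against the firm stop.

```bash
python3 -c "
from workcell import bot
print(bot.job_done())"
```

```text
the job is handed in; nothing more can be done
None
```

I pressed the three stoppers home with the shut fingertips, from above only, in the order small, medium, large. I then lifted clear and handed the job in at about 12.3 s of the 48 s allowed.

**Force check:** each press ended at 13–14 N. At that point the fingertip was 3.0–3.5 mm below the stopper's home height, which is what the crown's 4 N/mm gives against the firm stop.

**Picture check:** in the last side picture all three vials were upright with their stoppers down on the glass. Their pixel columns had moved by 0.1 px at most, and nothing else looked disturbed.

**Disagreement:** the stoppers dropped 2.3–2.5 px in the side view, against the roughly 3 px I expected. I put this down to the visible plug being counted in the "before" blob. The force and height readings show no shortfall.

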